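# Load the filter bonding stage

### The job

Turn the bonding stage's isolator off and move the steel pressure plate off its pad; then stack all the framed filters lying on the mat squarely into one pile on the stage's steel pad, lined up with the pad, and set the pressure plate back squarely on top of them; only then turn the isolator back on. The glass in the filters is fragile: never grip or press one with more than 35 N on each finger. Leave the carton, beaker and bottle where they are.

Things in the scene. Friction and masses are not known exactly. Their poses are not given: they have to be found in the camera images.
- filter1: Framedglassfilter:blackframeroundanamberglasspane,aflatblock64long(itsx)x44wide(itsy)x12mmthick(itsz),about60g;identicaltotheothers.Originatitscentre;itmaylieeitherfaceup.Startsflatonthematwiththeothers.
- filter2: Framed glass filter: black frame round an amber glass pane, a flat block 64 long (its x) x 44 wide (its y) x 12 mm thick (its z), about 60 g; identical to the others. Origin at its centre; it may lie either face up. May be absent.
- filter3: Framed glass filter: black frame round an amber glass pane, a flat block 64 long (its x) x 44 wide (its y) x 12 mm thick (its z), about 60 g; identical to the others. Origin at its centre; it may lie either face up. May be absent.
- filter4: Framed glass filter: black frame round an amber glass pane, a flat block 64 long (its x) x 44 wide (its y) x 12 mm thick (its z), about 60 g; identical to the others. Origin at its centre; it may lie either face up. May be absent.
- filter5: Framed glass filter: black frame round an amber glass pane, a flat block 64 long (its x) x 44 wide (its y) x 12 mm thick (its z), about 60 g; identical to the others. Origin at its centre; it may lie either face up. May be absent.
- filter6: Framed glass filter: black frame round an amber glass pane, a flat block 64 long (its x) x 44 wide (its y) x 12 mm thick (its z), about 60 g; identical to the others. Origin at its centre; it may lie either face up. May be absent.
- weight: Steel pressure plate, about 0.3 kg: a plate 64 (x) x 44 (y) x 12 mm (z) with an upright grip bar on top, 44 long (along x), 12 wide (y), its top 38 mm above the origin; the bar's sides run from 6 to 38 mm above the origin. Origin at the centre of the plate. Starts lying on the stage's pad, out of line.
- mat: Thin white mat 330 (x) x 250 (y) x 3 mm, fixed to the bench, on which the filters start. Origin at the centre of its underside, top 3 mm above.
- stage: Bonding stage: low white base 150 (x) x 130 (y) x 16 mm, fixed, with a steel pad 66 (x) x 46 (y) mm in the middle, raised 3 mm. Origin at the centre of the base's underside; the pad's long side runs along x.
- stage_pad (a point): Centre of the pad's upper face, 19 mm above the bench, with the stage's axes.
- switchbox: Grey isolator box 100 x 100 x 60 mm, fixed, with a round grey boss (25 mm radius, top at 68 mm) carrying the black rotary handle. Origin at the centre of its underside.
- isolator (a joint): Angle of the isolator's handle: 0 on, 1.047 rad (60 degrees) off; off is counter-clockwise from on, seen from above. It snaps over the middle to either end stop. At 0 the handle's bar points along the box's x axis (white mark at its far, +x, end); white marks on the box show the two positions.
- isolator_grip (a point): Point on the handle's turning axis, turning with it: the handle is a black bar 64 long (this point's x) x 14 wide (y), from 68 to 98 mm above the bench; this point is 90 mm above the bench.
- carton: Bystander: cardboard carton 60 x 120 x 50 mm. Origin at the centre of its underside.
- beaker: Bystander: clear plastic beaker, 70 mm across, 85 mm high. Origin at the centre of its underside.
- bottle: Bystander: white bottle, 52 mm across, 120 mm high. Origin at the centre of its underside.
Things that resemble listed ones, but are neither listed nor needed, are in the scene too. Leave any pink look-alike of the filter2 alone. There is more than one size of the switchbox; the one meant has the size given above.

How it is judged:
On the way, in this order (a step that is already met when the one before it is completed fails the run):
1. the isolator is turned off (value of joint isolator above 0.9 rad), for 0.2 s.
2. all the filters lie squarely piled on the pad, let go, with the isolator off (value of joint isolator above 0.9 rad and horizontal distance between each of filter1, filter2, filter3, filter4, filter5, filter6 and stage_pad below 0.007 m and angle between the x axis of each of filter1, filter2, filter3, filter4, filter5, filter6 and the x axis of stage, either way round below 0.12 rad and angle between the z axis of each of filter1, filter2, filter3, filter4, filter5, filter6 and the z axis of stage, either way round below 0.06 rad and linear speed of each of filter1, filter2, filter3, filter4, filter5, filter6 below 0.02 m/s and contact force between the fingers and filter1 below 0.1 N and contact force between the fingers and filter2 below 0.1 N and contact force between the fingers and filter3 below 0.1 N and contact force between the fingers and filter4 below 0.1 N and contact force between the fingers and filter5 below 0.1 N and contact force between the fingers and filter6 below 0.1 N), for 0.2 s.
3. the pressure plate lies squarely on the pile, let go, with the isolator still off (all of step 2 and horizontal distance between weight and stage_pad below 0.007 m and angle between the x axis of weight and the x axis of stage, either way round below 0.12 rad and angle between the z axis of weight and the z axis of stage, either way round below 0.06 rad and linear speed of weight below 0.02 m/s and angle between weight's own z axis and vertical below 0.06 rad and z of each of filter1, filter2, filter3, filter4, filter5, filter6 in the frame of weight below -0.009 m and contact force between the fingers and weight below 0.1 N), for 0.3 s.
4. the isolator is turned on (value of joint isolator below 0.15 rad), for 0.2 s.
At the end, for the whole second after the job is handed in: Every filter present and, on top of them, the pressure plate (grip up) lie flat within 0.06 rad in one pile on the pad, each centred on it within 7 mm and in line with it within 0.12 rad (either way round), at rest; the isolator is on (under 0.15 rad) (value of joint isolator below 0.15 rad and horizontal distance between each of filter1, filter2, filter3, filter4, filter5, filter6, weight and stage_pad below 0.007 m and angle between the x axis of each of filter1, filter2, filter3, filter4, filter5, filter6, weight and the x axis of stage, either way round below 0.12 rad and angle between the z axis of each of filter1, filter2, filter3, filter4, filter5, filter6, weight and the z axis of stage, either way round below 0.06 rad and linear speed of each of filter1, filter2, filter3, filter4, filter5, filter6, weight below 0.02 m/s and angle between weight's own z axis and vertical below 0.06 rad and z of each of filter1, filter2, filter3, filter4, filter5, filter6 in the frame of weight below -0.009 m); the robot touches nothing.
It fails at once if a filter is gripped or pressed too hard by the fingers (over 80 N summed over both fingers, 40 N each) (contact force between the fingers and filter1 above 80 N or contact force between the fingers and filter2 above 80 N or contact force between the fingers and filter3 above 80 N or contact force between the fingers and filter4 above 80 N or contact force between the fingers and filter5 above 80 N or contact force between the fingers and filter6 above 80 N).
It fails at once if the carton, beaker or bottle is disturbed (moved over 30 mm) (distance of any of carton, beaker, bottle from where it was at the start of the episode above 0.03 m).
Of filter1, filter2, filter3, filter4, filter5, filter6 only 4 to 6 are there at a start; the rules pass over those that are not, and their reading is None.
At some moment in a run one of filter1, filter2, filter3, filter4, filter5, filter6 may be knocked a few centimetres aside while the robot is not near it.
Once in a run the grip may slacken for a moment while it holds something.
It also fails if it takes over 210 s, if anything falls off the work surface, if the arm or the gripper's body presses on something with over 40 N, if the wrist force passes 120 N, or if a joint passes its speed limit or range.

### The arm

A 7-joint arm with a two-finger parallel gripper is mounted at the origin on the work surface. World frame = base frame: x ahead of the robot, y to its left, z up, the work surface at z = 0. Lengths are in m, angles in rad, forces in N, time in s.
With the tool pointing down it reaches from about 0.4 to 0.75 m from the base axis. Payload 19.5 kg.
Tool frame: the origin (TCP) lies midway between the tips of the shut fingers; the grasp point (between the pads) lies 19 mm behind it; z points along the fingers, y is the line along which they close (so a half turn about z gives the same grasp; the last joint's range is limited). The gripper opens to 85 mm and grips with 20 to 120 N. Pads are 22 mm wide; open, the fingers measure 114 mm over their backs; the gripper's body (76 mm by 85 mm) begins 54 mm behind the grasp point. The pads swing forward as they close: fully open they stand 13 mm farther back than shut.
Start: joints at [1.157, 0.707, -0.028, 1.485, 0.022, 0.951, -0.075], TCP at [0.209, -0.536, 0.206] pointing down, gripper open.
Joint ranges: [-2.71, 2.71], [-0.32, 2.16], [-1.57, 1.52], [0, 2.45], [-1.46, 4.6], [0, 2.02], [-2.83, 2.83]. Speed limits (rad/s): [1.89, 1.89, 2.57, 2.57, 3.01, 3.01, 3.01].

### API

Orientations are given as a unit quaternion [w, x, y, z].
In Python, from cell import ctrl, grab_frame, camera_model, finder gives the robot as it stands.
- The arm moves only by the shell command python3 -m crank 'ROWS'. ROWS is JSON, a list of rows, each a list of 3 entries, a list of its own where there are three numbers: the finger opening in mm, from 0 to 85.4, then the shift along the tool's x, y, z in mm, then the turn about the tool's z in degrees. In form: [[fingers, [dx, dy, dz], spin], ...]. A call has 1 to 8 rows; each row is the pose to reach, as a shift and turn from the pose commanded when the call began, along the tool's axes at that moment; what a row does not reach only later rows make up. A row lasts 1/12 s, in which the tool goes at most 41.7 mm and 7.16 degrees, less where a joint would pass 70% of its speed; a pose out of reach is approached as far as the arm can. A call with a gripper value outside its range is refused whole. The fingers move at their own pace and stop on an object; the grip force is fixed at half the most. Time passes only in rows, so rows that repeat a pose let the fingers close. It gives the time, the measured TCP pose, the force, the opening and the grip force at its end, in the units of the state.
- ctrl.observe(): the state, without advancing time (a new reading comes with each control period).
- grab_frame(name): name is "side" or "top"; returns the picture (420x560x3 uint8, red, green, blue); there is no depth.
- camera_model(name): a dict with "fx", "fy", "cx", "cy" (pixels), "rvec" (rotation vector, rad) and "tvec" (3), from world to camera coordinates, as OpenCV has them. Camera axes: x right, y down, z forward; pixel columns grow to the right and rows downward; lengths in m; the calibration is good to about 2 mm. A picture is of the moment at which its call begins. camera_model takes no time and is no camera call.
- ctrl.close_job(): hands the job in; it is judged then, once.
Trained networks look in the newest picture that a camera, given by its name, has taken for a name from the list of things; names that differ only in an ending like _2 or _b are one class to them, and where a whole thing is asked for, a point or a joint stands for the part that bears it (a point fixed in the world has none). Each returns a list of dicts, best first, with "confidence" (0 to 1); they miss things now and then, are a little off and sometimes report something else, mostly with a low value. They report only what shows in the picture. A call takes as long as a camera call. They do not tell look-alikes from the thing itself.
- finder.find_in(query, camera): "rect" ([left, top, right, bottom] in pixels, round what is visible of it).
- finder.spot_point(query, camera): "uv" ([column, row] in pixels: a listed point, or the origin of a listed thing).
The state is a dict: "clock": time; "joint_pos": joint angles; "qd": joint speeds; "joint_torque": joint torques, N m; "tcp_pos": TCP position; "tool_rot": TCP orientation; "contact_force": force on the tool from outside, world axes, zero at the start; "moment": the same for the moment, N m; "grip_width": finger opening in m; "grasp_force": force on a finger pad.
Only numpy, scipy, OpenCV 4.12 (cv2) and the standard library are available. Lean on these libraries where they do the work, as an engineer would, in place of code of your own. Each camera call takes 0.05 s, during which the arm holds its last target. There are 200 camera calls.

## Working session

There is one attempt and no reset: what is moved stays moved. The work goes in short steps, Python scripts to look and compute and a shell command to move; the robot and the scene stay as the last step left them, time stands still between calls to the robot, and variables do not carry over. Pictures are saved under pics/ and viewed, at most 14 in all, crops included, and the job is handed in when it is done.

```bash
ls; mkdir -p pics
python3 - <<'E'
from cell import ctrl, grab_frame, camera_model, finder
import cv2
for n in("top","side"):
    im=grab_frame(n); cv2.imwrite(f"pics/{n}0.png",cv2.resize(im[:,:,::-1],(784,588),interpolation=cv2.INTER_CUBIC)); print(n,camera_model(n))
print(ctrl.observe())
E
```

```text
pics
top {'fx': 469.96614173620475, 'fy': 469.96614173620475, 'cx': 279.4507070518937, 'cy': 199.4438397165818, 'rvec': array([ 2.12376912, -2.12471171,  0.19692977]), 'tvec': array([-0.09765334,  0.60942524,  1.08595638])}
side {'fx': 440.31461309153184, 'fy': 440.31461309153184, 'cx': 278.9445553693371, 'cy': 200.6805385144699, 'rvec': array([ 0.67049454, -2.46241403,  1.36878523]), 'tvec': array([0.47649997, 0.27727949, 0.90330011])}
{'clock': 0.1, 'joint_pos': array([ 1.15730224,  0.70706537, -0.02762618,  1.48493825,  0.02199579,
        0.95091235, -0.0755244 ]), 'qd': array([-1.84222854e-03, -3.27214329e-03,  3.94343492e-04,  8.42642921e-04,
       -7.17515101e-05, -3.64503153e-04,  3.97591354e-04]), 'joint_torque': array([ 7.78195645e-04, -8.84285545e+01,  1.23602148e+00, -2.36451244e+01,
        1.69042608e-02,  5.09777048e-03,  1.04822527e-05]), 'tcp_pos': array([ 0.20879932, -0.5354666 ,  0.20546331]), 'tool_rot': array([-4.99609299e-04,  9.82772645e-01,  1.84817930e-01, -1.05222468e-04]), 'contact_force': array([ 0.432077  , -0.22192682,  1.11184209]), 'moment': array([0.03042925, 0.02720618, 0.0504033 ]), 'grasp_force': 0.0, 'grip_width': 0.08473364793935016}
```

View pics/top0.png

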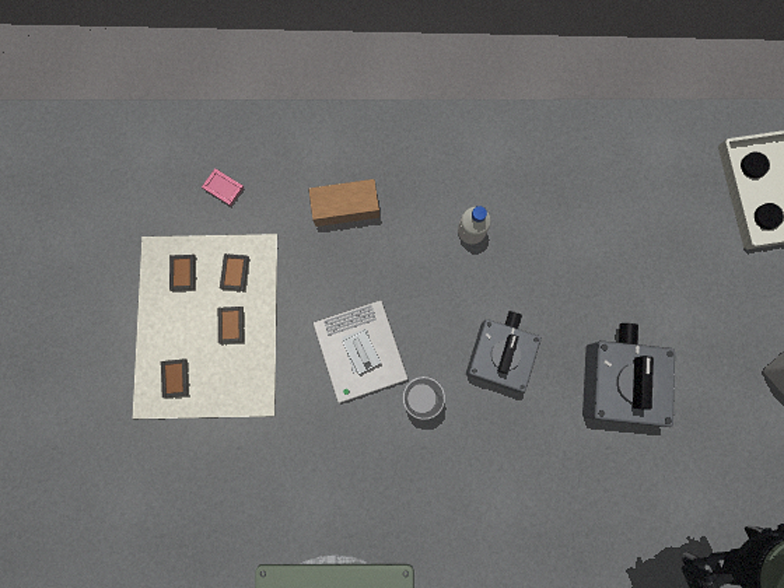

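View pics/side0.png

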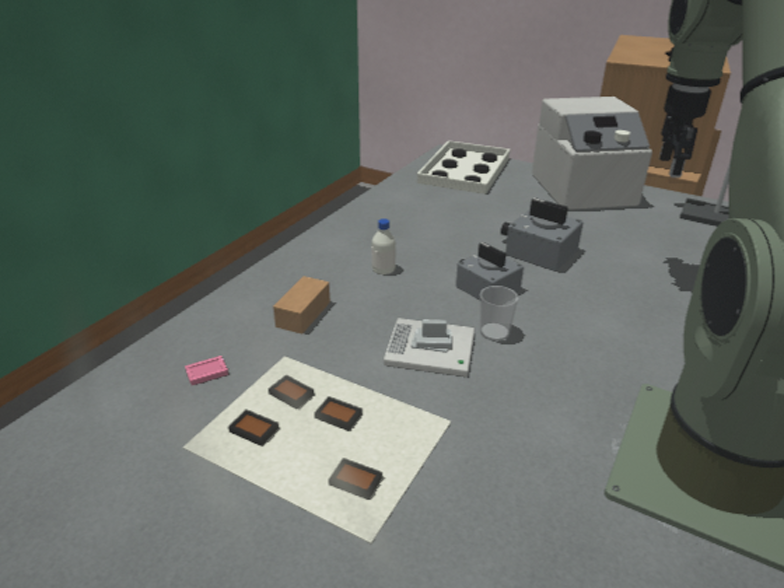

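The top view (784-wide picture) shows four filters on the mat at about (183,273), (235,272), (231,325) and (175,378). A pink look-alike is at (222,187). The stage is at (361,352) with the plate skewed on it. There are two switchboxes, a small one at (505,355) and a large one at (635,383). I'll measure both boxes to see which is 100 mm.

```bash
cat > h.py <<'E'
from cell import ctrl, grab_frame, camera_model, finder
import cv2, numpy as np
from scipy.spatial.transform import Rotation as R
def ray(n,uv,z):
    c=camera_model(n); Rm=cv2.Rodrigues(c["rvec"])[0]; t=c["tvec"]
    uv=np.atleast_2d(uv).astype(float)
    d=np.c_[(uv[:,0]-c["cx"])/c["fx"],(uv[:,1]-c["cy"])/c["fy"],np.ones(len(uv))]@Rm
    o=-Rm.T@t
    return (o+d*((z-o[2])/d[:,2])[:,None])[:,:2]
def proj(n,P):
    c=camera_model(n); K=np.array([[c["fx"],0,c["cx"]],[0,c["fy"],c["cy"]],[0,0,1]])
    return cv2.projectPoints(np.atleast_2d(P).astype(float),c["rvec"],c["tvec"],K,None)[0][:,0]
def rect(pts_w):  # centre mm, sizes mm, yaw of long side deg
    (c,s,a)=cv2.minAreaRect((pts_w*1000).astype(np.float32))
    if s[0]<s[1]: s=s[::-1]; a+=90
    return np.round(c,1),np.round(s,1),round((a+90)%180-90,1)
def blobs(mask,z,n="top",amin=60):
    out=[]
    for k in cv2.findContours(mask.astype(np.uint8),cv2.RETR_EXTERNAL,cv2.CHAIN_APPROX_NONE)[0]:
        if cv2.contourArea(k)>amin: out.append((k[:,0].mean(0).round(),)+rect(ray(n,k[:,0],z)))
    return out
def filters(im,z=.015):
    hsv=cv2.cvtColor(im,cv2.COLOR_RGB2HSV).astype(int)
    return blobs((hsv[...,0]<20)&(hsv[...,1]>110)&(hsv[...,2]>50),z)
def goto(x,y,z,yaw):
    """shift (tool mm) and spin (deg) from the present pose so TCP reaches x,y,z (mm), tool y (closing line) along yaw deg (mod 180)"""
    s=ctrl.observe(); q=s["tool_rot"]; Rm=R.from_quat([q[1],q[2],q[3],q[0]]).as_matrix()
    d=Rm.T@(np.array([x,y,z])-s["tcp_pos"]*1000)
    cy=np.degrees(np.arctan2(Rm[1,1],Rm[0,1])); t=(yaw-cy+90)%180-90
    print("now",(s["tcp_pos"]*1000).round(1),"closing yaw",cy.round(1),"j7",s["joint_pos"][6].round(2),"tilt",np.degrees(np.arccos(-Rm[2,2])).round(2))
    print("shift",d.round(1),"spin",round(-t,1),"or",round(-t+(180 if t>0 else -180),1))
E
python3 - <<'E'
from h import *
im=grab_frame("top"); 
for b in filters(im): print("F",b)
hsv=cv2.cvtColor(im,cv2.COLOR_RGB2HSV).astype(int)
w=(hsv[...,2]>150)&(hsv[...,1]<60)
for b in blobs(w,.016,amin=1500): print("W",b)
for q in ("stage_pad","isolator_grip","switchbox","weight","beaker","bottle","carton"):
    for r in finder.spot_point(q,"top")[:3]: print(q,np.round(r["uv"],1),round(r["confidence"],2))
for q in ("switchbox",):
    for r in finder.find_in(q,"top")[:3]:
        print(q,np.round(r["rect"]),round(r["confidence"],2))
a=cv2.resize(im[200:320,220:500,::-1],None,fx=2.8,fy=2.8,interpolation=cv2.INTER_CUBIC)
cv2.imwrite("pics/c1.png",a)
# box tops from the grey bodies' bolts measured by eye (784-scale): large, small
for nm,p in (("large",[(597,339),(674,345),(672,426),(597,420)]),("small",[(485,319),(540,334),(524,394),(471,374)])):
    q=ray("top",np.array(p)/1.4,.06); print(nm,rect(q))
E
```

```text
F (array([124., 270.]), array([441.9, 283.9]), array([48.6, 27.9]), 6.5)
F (array([164., 232.]), array([536.1, 189.6]), array([48., 25.]), 2.5)
F (array([167., 194.]), array([631.8, 187.2]), array([47.6, 28.1]), -4.4)
F (array([129., 194.]), array([631.4, 281.7]), array([46.4, 28.3]), -0.0)
F (array([260., 138.]), array([774. , -46.1]), array([58.6, 47.1]), 8.5)
W (array([257., 250.]), array([489.7, -41.8]), array([147.2, 128. ]), 18.6)
W (array([147., 233.]), array([537.2, 231.6]), array([325.7, 246.5]), 1.1)
W (array([542., 127.]), array([ 790.8, -793. ]), array([208.5, 112.1]), 8.5)
stage_pad [255.8 250.7] 0.73
stage_pad [165.6 198.3] 0.26
isolator_grip [460.3 273.3] 0.83
isolator_grip [244.6 144.9] 0.73
isolator_grip [364.1 254.4] 0.49
switchbox [440.1 274.2] 0.95
switchbox [353.4 256.7] 0.6
switchbox [147.3 230.7] 0.6
weight [257.8 251.8] 0.67
weight [243.5 149.8] 0.25
beaker [302.4 283.9] 0.95
beaker [357.3 255.7] 0.38
carton [244.2 147.8] 0.85
switchbox [416. 230. 484. 302.] 0.69
switchbox [332. 222. 386. 278.] 0.58
switchbox [156. 184. 177. 205.] 0.37
large (array([ 432.6, -507.9]), array([135.1, 130.6]), -4.5)
small (array([ 477.5, -289.8]), array([105.4,  96.5]), -17.1)
```

View pics/c1.png

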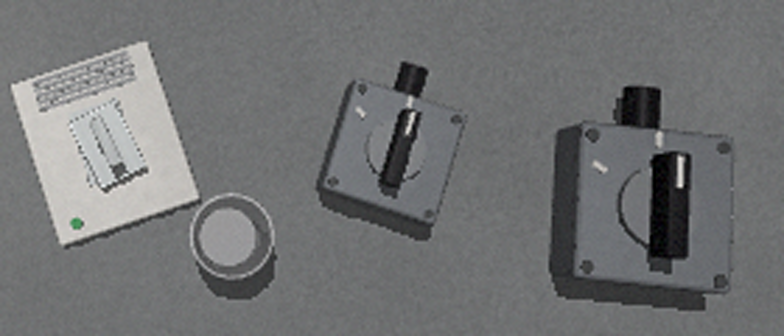

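The small box at crop (401,152) measures about 100 mm, so it is the switchbox meant. The large one at crop (670,205) measures about 130 mm and is the decoy. The handle's white mark is at its far end, so it is on. Next I'll work out the obstacle positions and the approach to the handle.

Run:
```python
from h import *
c=camera_model("top"); Rm=cv2.Rodrigues(c["rvec"])[0]; print("cam",-Rm.T@c["tvec"])
f=lambda p,z:(ray("top",np.array(p),z)*1000).round(0)
C=lambda p:np.array(p)/2.8+[220,200]
print("handle ends",f([C((411,109)),C((391,192))],.098))
print("box corners",f([C((357,81)),C((466,118)),C((434,223)),C((322,187))],.060), rect(ray("top",[C((357,81)),C((466,118)),C((434,223)),C((322,187))],.06)))
print("weight bar ends",f([C((97,113)),C((119,172))],.063))
print("beaker rim",f([C((191,237)),C((273,237))],.085))
print("bottle cap",f(np.array([480,214])/1.4,.12)," carton",f(np.array([[310,187],[375,180],[380,213],[314,220]])/1.4,.05))
print("pink",f(np.array([222,187])/1.4,.01))
print("grip point",f([364.1,254.4],.09),"pad",f([255.8,250.7],.019),"weight",f([257.8,251.8],.025))
goto(477,-289,200,-17+90)
```

```text
cam [ 0.39905199 -0.09818027  1.17955699]
handle ends [[ 509. -299.]
 [ 441. -281.]]
box corners [[ 537. -261.]
 [ 505. -353.]
 [ 417. -322.]
 [ 447. -229.]] (array([ 476. , -290.9]), array([98.1, 95.3]), 71.0)
weight bar ends [[509. -39.]
 [459. -58.]]
beaker rim [[ 405. -118.]
 [ 405. -185.]]
bottle cap [[ 708. -246.]]  carton [[779.  48.]
 [792. -69.]
 [731. -78.]
 [718.  39.]]
pink [[793. 216.]]
grip point [[ 474. -293.]] pad [[488. -40.]] weight [[485. -45.]]
now [ 208.9 -535.7  205.9] closing yaw -68.7 j7 -0.08 tilt 0.0
shift [ 339.4 -132.4    5.9] spin 38.3 or -141.7
```

```bash
python3 -m crank '[[60,[0,0,0],0],[60,[40,-15,0],7],[60,[80,-31,0],14],[60,[120,-47,0],21],[60,[160,-62,0],28],[60,[200,-78,0],35],[60,[235,-92,0],39],[60,[270,-105,0],39]]'
python3 -m crank '[[60,[0,0,0],0]]'
python3 - <<'E'
from h import *
goto(476,-290,76,72)
E
```

```text
clock: 1.22
tcp_pos: [0.4239, -0.3377, 0.206]
tool_rot: [-0.0, 0.988, -0.156, 0.0]
contact_force: [0.7, -0.5, 0.3]
grip_width: 0.0602
grasp_force: 0.0
clock: 1.3
tcp_pos: [0.4283, -0.3334, 0.2055]
tool_rot: [-0.002, 0.989, -0.149, 0.001]
contact_force: [0.7, 1.3, 0.7]
grip_width: 0.0598
grasp_force: 0.0
now [ 428.3 -333.4  205.5] closing yaw -107.2 j7 -1.09 tilt 0.22
shift [ 32.6 -55.1 129.7] spin 0.8 or -179.2
```

```bash
python3 -m crank '[[50,[16,-28,10],0],[50,[33,-55,20],1],[50,[33,-55,20],1],[50,[33,-55,60],1],[50,[33,-55,95],1],[50,[33,-55,120],1],[50,[33,-55,130],1],[50,[33,-55,130],1]]'
python3 -m crank '[[12,[0,0,0],0],[12,[0,0,0],0],[12,[0,0,0],0],[12,[0,0,0],0],[12,[0,0,0],0],[12,[0,0,0],0]]'
python3 -m crank '[[0,[0,0,0],0],[0,[0,0,0],0],[0,[0,0,0],0],[0,[0,0,0],0]]'
python3 - <<'E'
from h import *
goto(476,-290,76,72)
im=grab_frame("top");cv2.imwrite("pics/c2.png",cv2.resize(im[200:320,300:440,::-1],None,fx=4,fy=4,interpolation=cv2.INTER_CUBIC))
E
```

```text
clock: 1.97
tcp_pos: [0.4696, -0.2972, 0.0744]
tool_rot: [-0.001, 0.987, -0.162, -0.001]
contact_force: [-0.6, 0.1, -0.8]
grip_width: 0.0502
grasp_force: 0.0
clock: 2.47
tcp_pos: [0.4706, -0.2975, 0.0763]
tool_rot: [0.0, 0.987, -0.162, 0.0]
contact_force: [-1.1, 0.3, -0.2]
grip_width: 0.0123
grasp_force: 0.0
clock: 2.8
tcp_pos: [0.4704, -0.2974, 0.0759]
tool_rot: [-0.0, 0.987, -0.162, -0.0]
contact_force: [1.1, 0.3, 0.1]
grip_width: -0.0
grasp_force: 0.0
now [ 470.4 -297.4   75.9] closing yaw -108.7 j7 -1.16 tilt 0.01
shift [ 2.9 -8.8 -0.1] spin -0.7 or 179.3
```

View pics/c2.png

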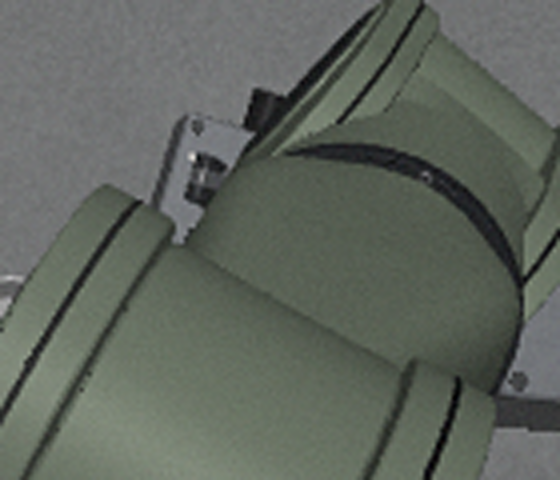

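The arm hides the handle from above, so I'll check the side view.

Run:
```python
from h import *
im=grab_frame("side");cv2.imwrite("pics/c3.png",cv2.resize(im[110:260,290:450,::-1],None,fx=4,fy=4,interpolation=cv2.INTER_CUBIC))
print(proj("side",[[.4704,-.2974,.0759],[.476,-.29,.098]]))
```

```text
[[354.62433956 183.29350348]
 [352.59809713 177.20840415]]
```

View pics/c3.png

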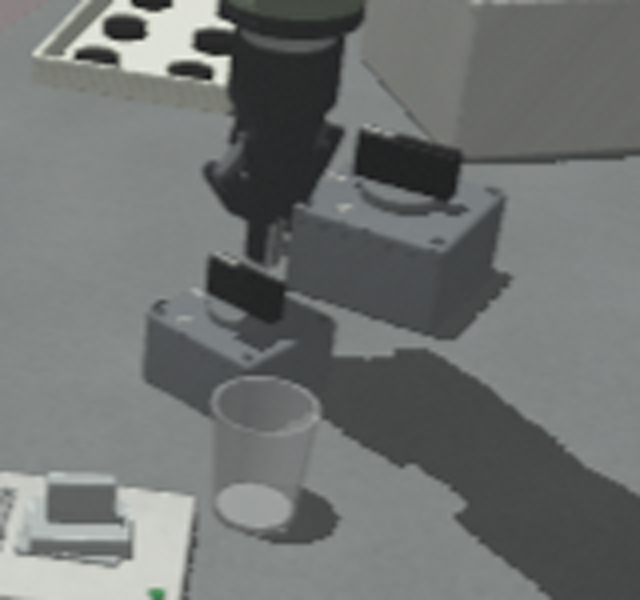

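The shut fingers seem to sit behind or above the handle at crop (262,268), with nothing gripped. I'll check the TCP projection against the pictures.

Run:
```python
from h import *
print("init tip proj side*1.4",proj("side",[[.209,-.535,.206]])*1.4,"top*1.4",proj("top",[[.209,-.535,.206]])*1.4)
print("base side",proj("side",[[0,0,0]])*1.4, proj("top",[[0,0,0]])*1.4)
o=(290,110)
P=proj("side",[[.4704,-.2974,.0759],[.4704,-.2974,.095],[.4704,-.2974,.149],[.476,-.29,.068],[.476,-.29,.098],[.507,-.30,.098],[.446,-.28,.098],[.446,-.28,.068]])
print(((P-o)*4).round())
print(ctrl.observe())
im=grab_frame("side")
for q in("isolator_grip","switchbox"): 
  for r in finder.spot_point(q,"side")[:3]: print(q,((np.array(r["uv"])-o)*4).round(),r["confidence"])
```

```text
init tip proj side*1.4 [[664.29473251 185.52976147]] top*1.4 [[703.27761819 540.32731781]]
base side [[715.70097222 470.17701391]] [[332.06538128 648.45620445]]
[[258. 293.]
 [261. 270.]
 [269. 203.]
 [246. 305.]
 [250. 269.]
 [216. 253.]
 [285. 285.]
 [280. 322.]]
{'clock': 2.9, 'joint_pos': array([ 0.41396074,  0.87289199,  0.17999151,  1.69726684, -0.24769373,
        0.5938962 , -1.16013186]), 'qd': array([ 0.00021969, -0.00029396,  0.00014121, -0.00177946,  0.00080418,
       -0.00031759,  0.00206899]), 'joint_torque': array([-3.82927377e-03, -9.13720608e+01,  5.99024981e+00, -1.57513887e+01,
        1.21353474e-02,  3.05101777e-03, -3.43734564e-05]), 'tcp_pos': array([ 0.47043282, -0.2974121 ,  0.07587594]), 'tool_rot': array([-3.97965066e-05,  9.86719599e-01, -1.62432843e-01, -6.03559561e-05]), 'contact_force': array([0.53982696, 0.51824307, 0.6784941 ]), 'moment': array([ 0.06587129, -0.01776348, -0.09939042]), 'grasp_force': 0.0, 'grip_width': 2.2552214162266456e-05}
isolator_grip [245. 273.] 0.53
isolator_grip [410. 150.] 0.52
switchbox [239. 396.] 0.69
switchbox [-424.  788.] 0.37
```

```bash
python3 -m crank '[[0,[0,0,-40],0],[0,[0,0,-80],0],[0,[0,0,-80],0],[0,[0,0,-80],0]]'
python3 - <<'E'
from h import *
im=grab_frame("side");o=(310,100)
p=ctrl.observe()["tcp_pos"]; P=proj("side",[p,p+[0,0,.019],[.476,-.29,.098]]); print(p,P)
a=cv2.resize(im[100:220,310:410,::-1],None,fx=5,fy=5,interpolation=cv2.INTER_NEAREST)
for u in P: cv2.circle(a,tuple(int(v) for v in (u-o+.5)*5),3,(0,0,255),-1)
cv2.imwrite("pics/c4.png",a)
E
```

```text
clock: 3.38
tcp_pos: [0.4711, -0.2978, 0.1577]
tool_rot: [0.001, 0.987, -0.162, 0.002]
contact_force: [0.1, 0.4, -0.1]
grip_width: 0.0003
grasp_force: 0.0
[ 0.47061437 -0.29736611  0.15627594] [[357.40417843 158.43736524]
 [358.10759142 152.31309292]
 [352.59809713 177.20840415]]
```

View pics/c4.png

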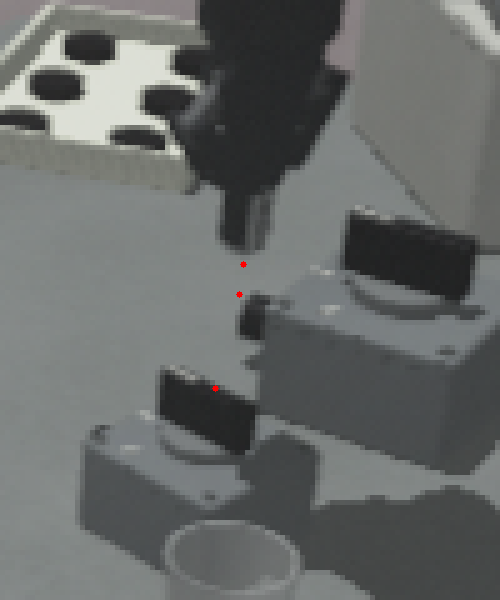

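The shut tips show at crop (245,250), but the reported TCP projects to (240,294). That is an offset of about 9 px. I'll compare the saved starting pictures the same way.

Run:
```python
from h import *
q=[-5e-4,.98277,.184818,-1e-4]; Rm=R.from_quat([q[1],q[2],q[3],q[0]]).as_matrix(); p=np.array([.2088,-.53547,.20546])
W=[p,p+Rm@[0,.042,-.013],p+Rm@[0,-.042,-.013],p+Rm@[0,0,-.073]]
out=[]
for n,(x,y) in (("side",(560,60)),("top",(584,430))):
    a=cv2.imread(f"pics/{n}0.png"); 
    for i,u in enumerate(proj(n,W)*1.4): print(n,u); cv2.circle(a,tuple(int(v) for v in u),2,[(0,0,255),(0,255,0),(255,255,0),(255,0,255)][i],-1)
    out.append(cv2.resize(a[y:y+158,x:x+200],(400,316),interpolation=cv2.INTER_NEAREST))
cv2.imwrite("pics/c5.png",cv2.convertScaleAbs(np.hstack(out),alpha=1.8))
```

```text
side [664.37264855 185.71507353]
side [661.53767159 172.22516451]
side [670.53770747 187.89542322]
side [673.24275926 151.89426538]
top [703.44599454 540.3985059 ]
top [735.06538783 530.69120891]
top [680.43962116 554.04708999]
top [729.81775025 552.01251119]
```

View pics/c5.png

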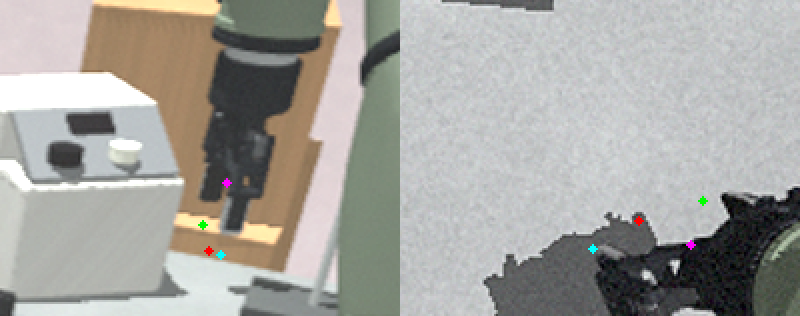

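Run:
```python
from h import *
from scipy.optimize import least_squares
q=[-5e-4,.98277,.184818,-1e-4]; Rm=R.from_quat([q[1],q[2],q[3],q[0]]).as_matrix(); p=np.array([.2088,-.53547,.20546])
g=p+Rm@[0,.042,-.013]; c=p+Rm@[0,-.042,-.013]; now=np.array([.4706,-.2974,.1563])
S=lambda a,b:(np.array([a/2+560,b/2+60])/1.4); T=lambda a,b:(np.array([(a-400)/2+584,b/2+430])/1.4)
obs=[("side",c,S(232,232)),("side",g,S(208,199)),("top",c,T(603,250)),("top",g,T(726,197)),("side",now,np.array([244,251])/5+[310,100])]
f=lambda d:np.concatenate([(proj(n,w+d)[0]-u) for n,w,u in obs])
r=least_squares(f,[0,0,0]); print(r.x*1000,r.fun.round(1).reshape(-1,2))
```

```text
[ 3.00345979 -0.5116895  25.2243018 ] [[-2.7 -0.2]
 [-0.7  0.7]
 [ 2.3  0.7]
 [-1.6  2.4]
 [-1.4 -0.2]]
```

The fit says the true tips are about 25 mm higher than the reported TCP, and the lateral error is about 0. So the first close happened above the handle. I'll use this offset and confirm it by contact.

Run:
```python
from h import *
goto(476,-290,60,72)
```

```text
now [ 470.6 -297.4  156.3] closing yaw -108.7 j7 -1.19 tilt 0.05
shift [ 2.7 -8.7 96.3] spin -0.7 or 179.3
```

```bash
python3 -m crank '[[50,[3,-9,0],0],[50,[3,-9,0],0],[50,[3,-9,40],0],[50,[3,-9,70],0],[50,[3,-9,85],0],[50,[3,-9,97],0],[50,[3,-9,97],0],[50,[3,-9,97],0]]'
python3 -m crank '[[12,[0,0,0],0],[12,[0,0,0],0],[12,[0,0,0],0],[12,[0,0,0],0],[12,[0,0,0],0],[12,[0,0,0],0]]'
```

```text
clock: 4.1
tcp_pos: [0.4759, -0.2895, 0.0584]
tool_rot: [-0.0, 0.987, -0.162, -0.001]
contact_force: [0.4, 0.4, -0.6]
grip_width: 0.0502
grasp_force: 0.0
clock: 4.6
tcp_pos: [0.477, -0.2885, 0.0598]
tool_rot: [-0.001, 0.987, -0.162, 0.001]
contact_force: [0.9, 9.3, 11.1]
grip_width: 0.0129
grasp_force: 40.9
```

```bash
python3 -m crank '[[13.5,[0,0,0],0],[13.5,[0,0,0],0],[13.5,[0,0,0],0]]'
python3 -m crank '[[10,[0,0,0],0],[10,[0,0,0],0],[10,[0,0,0],0]]'
python3 -m crank '[[8,[0,0,0],-7],[8,[0,0,0],-14],[8,[0,0,0],-21],[8,[0,0,0],-28],[8,[0,0,0],-35],[8,[0,0,0],-42],[8,[0,0,0],-49],[8,[0,0,0],-56]]'
python3 -m crank '[[8,[0,0,0],-4],[8,[0,0,0],-4],[8,[0,0,0],-4],[8,[0,0,0],-4]]'
python3 - <<'E'
from h import *
goto(476,-290,60,132)
E
```

```text
clock: 4.85
tcp_pos: [0.477, -0.2885, 0.0597]
tool_rot: [-0.001, 0.987, -0.162, 0.001]
contact_force: [1.2, 9.3, 9.3]
grip_width: 0.0138
grasp_force: 16.4
clock: 5.1
tcp_pos: [0.477, -0.2885, 0.0599]
tool_rot: [-0.001, 0.987, -0.162, 0.001]
contact_force: [0.6, 10.2, 12.8]
grip_width: 0.0124
grasp_force: 59.4
clock: 5.77
tcp_pos: [0.4773, -0.29, 0.0599]
tool_rot: [0.001, 0.946, 0.323, 0.001]
contact_force: [3.2, -0.4, 4.6]
grip_width: 0.0123
grasp_force: 58.5
clock: 6.1
tcp_pos: [0.4774, -0.2901, 0.0599]
tool_rot: [0.001, 0.936, 0.353, 0.001]
contact_force: [3.5, 0.3, 6.2]
grip_width: 0.0125
grasp_force: 58.8
now [ 477.4 -290.1   59.9] closing yaw -48.7 j7 -0.49 tilt 0.17
shift [-1.  -1.  -0.1] spin -0.7 or 179.3
```

The isolator turned 60° to its stop. The grip force also scales with how far the commanded opening is below the part's width, about 16 N/mm, so I can keep the filters under 35 N. I'll let go, rise and look at the stage and handle.

```bash
python3 -m crank '[[40,[0,0,0],0],[40,[0,0,0],0],[40,[0,0,0],0],[60,[0,0,-40],0],[60,[0,0,-80],0],[60,[0,0,-110],0],[60,[0,0,-110],0]]'
python3 - <<'E'
from h import *
goto(400,120,170,112)
E
```

```text
clock: 6.68
tcp_pos: [0.4778, -0.2909, 0.1743]
tool_rot: [0.003, 0.936, 0.352, 0.002]
contact_force: [-0.3, -0.7, -0.1]
grip_width: 0.0604
grasp_force: 0.0
now [ 477.8 -290.9  174.3] closing yaw -48.7 j7 -0.46 tilt 0.41
shift [ 212.6 -360.1    2.4] spin 19.3 or -160.7
```

Run:
```python
from h import *
im=grab_frame("top")
cv2.imwrite("pics/c6.png",cv2.resize(im[200:300,210:370,::-1],None,fx=5,fy=5,interpolation=cv2.INTER_CUBIC))
P=proj("top",[[.49,-.042,.016],[.49,-.042,.019]]);print((P-[210,200])*5)
```

```text
[[234.13503184 250.00654586]
 [233.84499234 249.5293357 ]]
```

View pics/c6.png

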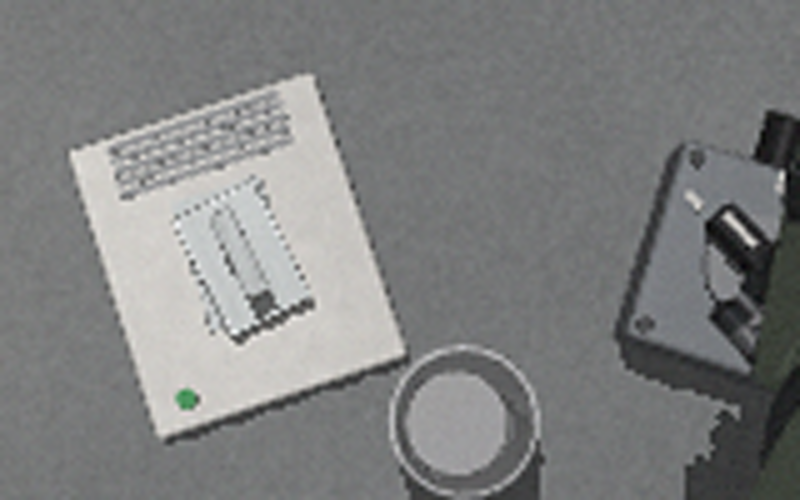

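The handle now points at its off mark, at crop (735,225). The plate's corners are at about (175,216), (255,178), (313,298) and (233,335), and the stage corners at (70,150), (312,76), (407,355) and (163,438).

Run:
```python
from h import *
C=lambda L:np.array(L)/5+[210,200]
print("stage",rect(ray("top",C([(70,150),(312,76),(407,355),(163,438)]),.016)), ray("top",C([(70,150),(312,76),(407,355),(163,438)]),.016).mean(0))
w=ray("top",C([(175,216),(255,178),(313,298),(233,333)]),.031);print("plate",rect(w),w.mean(0))
b=ray("top",C([(220,207),(263,303)]),.063);print("bar",b, np.degrees(np.arctan2(*(b[0]-b[1])[::-1])))
goto(487,-44,150,115)
```

```text
stage (array([489.2, -43.5]), array([149.4, 125.9]), 18.7) [ 0.48849568 -0.04384668]
plate (array([485.5, -47.5]), array([65.5, 43.2]), 26.0) [ 0.48593756 -0.04751758]
bar [[ 0.50672296 -0.03737596]
 [ 0.46137867 -0.05810245]] 24.564732583799252
now [ 477.  -290.5  171.5] closing yaw -48.7 j7 -0.46 tilt 0.24
shift [ 170.1 -178.7   21. ] spin 16.3 or -163.7
```

```bash
python3 -m crank '[[60,[28,-30,0],5],[60,[56,-60,0],10],[60,[84,-90,0],16],[60,[112,-120,0],16],[60,[140,-150,0],16],[60,[169,-177,20],16],[60,[169,-177,20],16],[60,[169,-177,20],16]]'
python3 -m crank '[[50,[0,0,0],0],[50,[0,0,0],0]]'
python3 - <<'E'
from h import *
goto(485.5,-47.5,15,115.5)
E
```

```text
clock: 7.4
tcp_pos: [0.4856, -0.0433, 0.1476]
tool_rot: [-0.001, 0.975, 0.221, -0.001]
contact_force: [0.1, -1.2, 0.2]
grip_width: 0.0603
grasp_force: 0.0
clock: 7.57
tcp_pos: [0.4861, -0.0468, 0.1489]
tool_rot: [0.0, 0.976, 0.218, -0.0]
contact_force: [1.0, -0.0, 0.2]
grip_width: 0.0498
grasp_force: 0.0
now [486.1 -46.8 148.9] closing yaw -64.8 j7 -1.08 tilt 0.04
shift [ -0.8   0.3 133.9] spin -0.3 or 179.7
```

```bash
python3 -m crank '[[50,[-1,0,40],0],[50,[-1,0,80],0],[50,[-1,0,110],0],[50,[-1,0,125],0],[50,[-1,0,134],0],[50,[-1,0,134],0],[50,[-1,0,134],0]]'
python3 -m crank '[[9,[0,0,0],0],[9,[0,0,0],0],[9,[0,0,0],0],[9,[0,0,0],0],[9,[0,0,0],0],[9,[0,0,0],0],[9,[0,0,0],0]]'
python3 -m crank '[[9,[0,0,-15],0],[9,[0,0,-30],0],[9,[0,0,-40],0],[9,[0,0,-40],0],[9,[0,0,-40],0]]'
python3 - <<'E'
from h import *
goto(560,-160,55,115.5)
E
```

```text
clock: 8.15
tcp_pos: [0.4856, -0.0464, 0.0155]
tool_rot: [0.0, 0.976, 0.218, 0.0]
contact_force: [0.3, 0.0, 0.4]
grip_width: 0.05
grasp_force: 0.0
clock: 8.73
tcp_pos: [0.4858, -0.0458, 0.0158]
tool_rot: [0.0, 0.976, 0.219, 0.001]
contact_force: [-1.7, 0.4, 12.7]
grip_width: 0.0103
grasp_force: 59.0
clock: 9.15
tcp_pos: [0.4857, -0.0457, 0.0551]
tool_rot: [0.0, 0.976, 0.219, 0.0]
contact_force: [-0.2, 0.8, -2.9]
grip_width: 0.0105
grasp_force: 59.4
now [485.7 -45.7  55.1] closing yaw -64.7 j7 -1.09 tilt 0.05
shift [1.840e+01 1.351e+02 1.000e-01] spin -0.2 or 179.8
```

```bash
python3 -m crank '[[9,[5,35,0],0],[9,[9,70,0],0],[9,[14,104,0],0],[9,[18,135,0],0],[9,[18,135,0],0],[9,[18,135,25],0],[9,[18,135,45],0],[9,[18,135,53],0]]'
python3 -m crank '[[9,[0,0,3],0],[9,[0,0,4],0],[9,[0,0,4],0]]'
python3 -m crank '[[40,[0,0,0],0],[40,[0,0,0],0],[40,[0,0,0],0],[60,[0,0,-40],0],[60,[0,0,-80],0],[60,[0,0,-120],0],[60,[0,0,-130],0],[60,[0,0,-130],0]]'
python3 - <<'E'
from h import *
s=ctrl.observe()
goto(536,190,130,92)
E
```

```text
clock: 9.82
tcp_pos: [0.5578, -0.1596, -0.0013]
tool_rot: [-0.001, 0.976, 0.219, -0.002]
contact_force: [0.1, -0.6, -3.3]
grip_width: 0.011
grasp_force: 59.6
clock: 10.07
tcp_pos: [0.5596, -0.1601, -0.0017]
tool_rot: [0.0, 0.976, 0.219, 0.0]
contact_force: [-0.7, -0.1, -3.3]
grip_width: 0.0107
grasp_force: 59.8
clock: 10.73
tcp_pos: [0.5609, -0.1605, 0.1316]
tool_rot: [0.001, 0.976, 0.219, 0.003]
contact_force: [-0.3, -0.0, -1.1]
grip_width: 0.0604
grasp_force: 0.0
now [ 560.9 -160.5  131.6] closing yaw -64.7 j7 -0.93 tilt 0.32
shift [ 127.3 -327.5    1. ] spin 23.3 or -156.7
```

```bash
cat >> h.py <<'E'
def frames(im,z=.015):
    g=im.max(2).astype(int); m=np.zeros(g.shape,np.uint8)
    poly=proj("top",[[.37,.11,.003],[.37,.36,.003],[.70,.355,.003],[.70,.105,.003]]).astype(np.int32)
    cv2.fillPoly(m,[poly],1); return blobs((m>0)&(g<125),z,amin=150)
E
python3 - <<'E'
from h import *
im=grab_frame("top")
for b in filters(im): print("pane",b)
for b in frames(im): print("frame",b)
cv2.imwrite("pics/c7.png",cv2.resize(im[160:300,80:300,::-1],None,fx=3.6,fy=3.6,interpolation=cv2.INTER_CUBIC))
E
```

```text
pane (array([124., 270.]), array([441.7, 284.6]), array([48.5, 27. ]), 3.6)
pane (array([164., 232.]), array([535.9, 189.6]), array([47.6, 25. ]), 2.5)
pane (array([167., 194.]), array([631.9, 187.4]), array([47.6, 27.8]), -4.4)
pane (array([129., 194.]), array([631.4, 281. ]), array([47.9, 27.8]), 3.2)
pane (array([255., 139.]), array([771.6, -30.3]), array([85.3, 49.8]), -74.2)
frame (array([125., 270.]), array([440.8, 280.9]), array([67.9, 48.9]), 3.7)
frame (array([165., 232.]), array([534.3, 188.1]), array([67.7, 47.4]), 2.8)
frame (array([130., 195.]), array([629.5, 278.5]), array([68.6, 48.2]), 3.1)
frame (array([167., 195.]), array([629.8, 185.2]), array([67.5, 48.7]), -4.7)
```

View pics/c7.png

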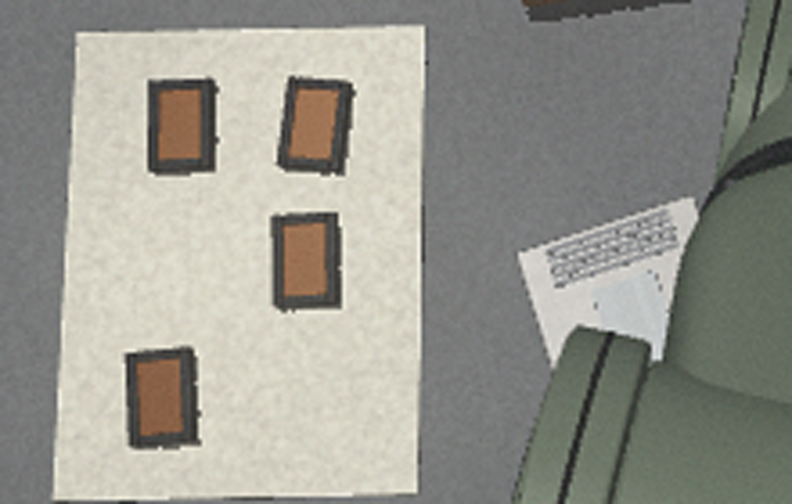

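Seen from above: the four filters are unmoved at crop (181,127), (316,125), (307,260) and (162,398). I'll start with the one at (307,260).

```bash
python3 -m crank '[[60,[16,-40,0],5],[60,[32,-82,0],10],[60,[48,-123,0],16],[60,[64,-164,0],23],[60,[80,-205,0],23],[60,[96,-246,0],23],[60,[112,-287,0],23],[58,[127,-327,0],23]]'
python3 -m crank '[[58,[0,0,0],0],[58,[0,0,0],0],[58,[0,0,0],0]]'
python3 - <<'E'
from h import *
goto(535.5,189.3,-10,92.6)
E
```

```text
clock: 11.45
tcp_pos: [0.5349, 0.1743, 0.127]
tool_rot: [0.0, 1.0, 0.02, -0.001]
contact_force: [0.2, -0.3, 0.2]
grip_width: 0.0581
grasp_force: 0.0
clock: 11.7
tcp_pos: [0.5356, 0.1716, 0.1272]
tool_rot: [0.001, 1.0, 0.02, -0.001]
contact_force: [0.4, -0.3, -0.9]
grip_width: 0.0579
grasp_force: 0.0
now [535.6 171.6 127.2] closing yaw -87.7 j7 -1.73 tilt 0.09
shift [  0.8 -17.9 137.2] spin -0.3 or 179.7
```

```bash
python3 -m crank '[[58,[1,-18,20],0],[58,[1,-18,60],0],[58,[1,-18,95],0],[58,[1,-18,120],0],[58,[1,-18,132],0],[58,[1,-18,140],0],[58,[1,-18,140],0],[58,[1,-18,140],0]]'
python3 -m crank '[[58,[0,0,3],0],[58,[0,0,6],0],[58,[0,0,6],0],[58,[0,0,6],0]]'
python3 -m crank '[[50,[0,0,0],0],[50,[0,0,0],0],[46,[0,0,0],0],[44,[0,0,0],0],[43.5,[0,0,0],0],[43.5,[0,0,0],0],[43.5,[0,0,0],0]]'
```

```text
clock: 12.37
tcp_pos: [0.5367, 0.1901, -0.0111]
tool_rot: [-0.0, 1.0, 0.02, 0.0]
contact_force: [-0.1, 1.0, 1.1]
grip_width: 0.0581
grasp_force: 0.0
clock: 12.7
tcp_pos: [0.5362, 0.1905, -0.0178]
tool_rot: [-0.0, 1.0, 0.02, 0.0]
contact_force: [0.5, -0.3, -0.1]
grip_width: 0.0579
grasp_force: 0.0
clock: 13.28
tcp_pos: [0.5362, 0.1906, -0.0179]
tool_rot: [-0.0, 1.0, 0.02, 0.0]
contact_force: [0.3, 0.5, 6.3]
grip_width: 0.044
grasp_force: 9.1
```

```bash
python3 -m crank '[[50,[0,0,0],0],[50,[0,0,0],0],[50,[0,0,3],0],[50,[0,0,3],0],[50,[0,0,3],0]]'
python3 -m crank '[[46,[0,0,0],0],[44,[0,0,0],0],[43,[0,0,0],0],[42.8,[0,0,0],0],[42.8,[0,0,0],0],[42.8,[0,0,0],0]]'
python3 -m crank '[[42.8,[0,0,-10],0],[42.8,[0,0,-30],0],[42.8,[0,0,-50],0],[42.8,[0,0,-70],0],[42.8,[0,0,-70],0],[42.8,[0,0,-70],0]]'
python3 - <<'E'
from h import *
goto(489.3,-42.8,50,108.7)
im=grab_frame("side")
p=ctrl.observe()["tcp_pos"];u=proj("side",p)[0].astype(int);print(u)
a=im[u[1]-70:u[1]+40,u[0]-70:u[0]+70,::-1];im2=grab_frame("top")[190:310,200:320,::-1]
cv2.imwrite("pics/c8.png",np.hstack([cv2.resize(a,(420,400)),cv2.resize(im2,(380,400),interpolation=cv2.INTER_CUBIC)]))
E
```

```text
clock: 13.7
tcp_pos: [0.5359, 0.1903, -0.0214]
tool_rot: [0.0, 1.0, 0.02, -0.0]
contact_force: [0.3, -0.8, 0.2]
grip_width: 0.0501
grasp_force: 0.0
clock: 14.2
tcp_pos: [0.5361, 0.1905, -0.0209]
tool_rot: [-0.0, 1.0, 0.02, -0.0]
contact_force: [-1.3, -0.3, 6.2]
grip_width: 0.0434
grasp_force: 24.3
clock: 14.7
tcp_pos: [0.5366, 0.1906, 0.0501]
tool_rot: [-0.0, 1.0, 0.02, 0.001]
contact_force: [-0.2, 0.2, 0.2]
grip_width: 0.0432
grasp_force: 24.1
now [536.6 190.6  50.1] closing yaw -87.7 j7 -1.73 tilt 0.1
shift [-5.660e+01  2.314e+02 -2.000e-01] spin -16.4 or 163.6
[241 281]
```

View pics/c8.png

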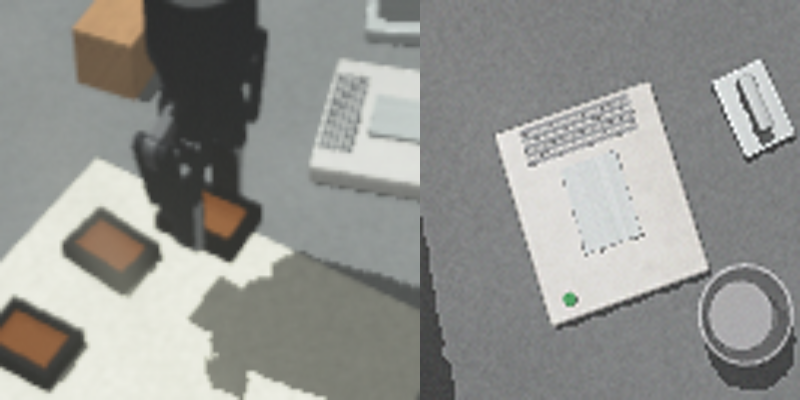

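The filter is held level and the pad is clear. Now I'll refine the pad centre and carry the filter over.

```bash
python3 - <<'E'
from h import *
C=lambda L:(np.array(L))/[380/120,400/120]+[200,190]
for nm,L,z in (("pad",[(143,183),(197,150),(222,236),(166,254)],.019),("stage",[(76,135),(230,83),(288,270),(133,326)],.016)):
    w=ray("top",C(L),z);print(nm,rect(w),(w.mean(0)*1000).round(1))
im=grab_frame("top");hsv=cv2.cvtColor(im,cv2.COLOR_RGB2HSV).astype(int);w=(hsv[...,2]>150)&(hsv[...,1]<60)
for b in blobs(w,.016,amin=1500)[:2]: print("W",b)
goto(490,-42.8,50,108.7)
E
python3 -m crank '[[42.8,[0,0,-40],0],[42.8,[-9,36,-40],-5],[42.8,[-18,72,-40],-10],[42.8,[-27,108,-40],-16],[42.8,[-36,146,-40],-16],[42.8,[-45,184,-40],-16],[42.8,[-54,220,-40],-16],[42.8,[-57,231,-40],-16]]'
python3 -m crank '[[42.8,[0,0,0],0],[42.8,[0,0,0],0],[42.8,[0,0,0],0]]'
python3 - <<'E'
from h import *
goto(490,-42.8,-3.5,108.7)
E
```

```text
pad (array([488. , -42.5]), array([66.5, 47.3]), 17.3) [485.7 -43.8]
stage (array([488.5, -43.6]), array([147.7, 127.1]), 18.5) [488.3 -43.4]
W (array([257., 250.]), array([489.9, -41.7]), array([148.5, 128.1]), 18.5)
W (array([160., 191.]), array([606.3, 232.4]), array([245.9, 187.6]), -88.9)
now [535.8 190.3  48.4] closing yaw -87.7 j7 -1.73 tilt 0.05
shift [-55.1 231.1  -1.5] spin -16.4 or 163.6
clock: 15.52
tcp_pos: [0.4868, -0.0482, 0.0885]
tool_rot: [0.001, 0.988, 0.156, -0.001]
contact_force: [-0.5, -1.4, -0.0]
grip_width: 0.0432
grasp_force: 24.3
clock: 15.77
tcp_pos: [0.4886, -0.0415, 0.0886]
tool_rot: [-0.0, 0.987, 0.16, -0.0]
contact_force: [0.4, 0.5, -0.2]
grip_width: 0.043
grasp_force: 24.3
now [488.6 -41.5  88.6] closing yaw -71.6 j7 -1.22 tilt 0.05
shift [ 1.   1.7 92.1] spin -0.3 or 179.7
```

```bash
python3 -m crank '[[42.8,[1,1,30],0],[42.8,[1,1,60],0],[42.8,[1,1,80],0],[42.8,[1,1,88],0],[42.8,[1,1,92],0],[42.8,[1,1,92],0],[42.8,[1,1,92],0]]'
python3 - <<'E'
from h import *
goto(489.3,-42.6,-4,108.6)
E
python3 -m crank '[[45,[0,0,0],0],[50,[0,0,0],0],[54,[0,0,0],0],[56,[0,0,0],0],[56,[0,0,-25],0],[58,[0,0,-65],0],[58,[0,0,-105],0],[58,[0,0,-130],0]]'
python3 -m crank '[[58,[0,0,0],0],[58,[0,0,0],0]]'
python3 - <<'E'
from h import *
goto(630.5,186.5,115,85.5)
E
```

```text
clock: 16.35
tcp_pos: [0.4902, -0.043, -0.0022]
tool_rot: [0.0, 0.987, 0.159, 0.0]
contact_force: [-0.2, 0.3, 0.1]
grip_width: 0.0435
grasp_force: 24.2
now [490.2 -43.   -2.2] closing yaw -71.7 j7 -1.22 tilt 0.06
shift [-0.7 -0.6  1.8] spin -0.3 or 179.7
clock: 17.02
tcp_pos: [0.4901, -0.0434, 0.1303]
tool_rot: [0.0, 0.987, 0.159, 0.001]
contact_force: [0.3, -0.2, 0.1]
grip_width: 0.0581
grasp_force: 0.0
clock: 17.18
tcp_pos: [0.4902, -0.0434, 0.1281]
tool_rot: [0.0, 0.987, 0.159, 0.001]
contact_force: [-0.5, -0.3, -1.5]
grip_width: 0.0581
grasp_force: 0.0
now [490.2 -43.4 128.1] closing yaw -71.7 j7 -1.22 tilt 0.15
shift [ 205.3 -174.2   13.5] spin 22.8 or -157.2
```

```bash
python3 -m crank '[[58,[29,-25,0],5],[58,[58,-50,0],10],[58,[88,-75,0],16],[58,[118,-100,0],22],[58,[148,-125,0],23],[58,[177,-150,0],23],[58,[205,-174,0],23],[58,[205,-174,0],23]]'
python3 -m crank '[[58,[0,0,0],0],[58,[0,0,0],0]]'
python3 - <<'E'
from h import *
im=grab_frame("top")
for b in filters(im,.015): print("pane",b)
for b in filters(im,.031): print("pad pane",b) if abs(b[1][0]-489)<30 else 0
goto(630.8,186.5,-21,85.5)
cv2.imwrite("pics/c9.png",cv2.resize(im[190:310,110:320,::-1],None,fx=3.8,fy=3.8,interpolation=cv2.INTER_CUBIC))
E
```

```text
clock: 17.85
tcp_pos: [0.6305, 0.1934, 0.1246]
tool_rot: [-0.001, 0.999, -0.038, -0.0]
contact_force: [-1.3, 0.1, -0.8]
grip_width: 0.0581
grasp_force: 0.0
clock: 18.02
tcp_pos: [0.6291, 0.1853, 0.1256]
tool_rot: [0.001, 0.999, -0.041, -0.001]
contact_force: [-0.9, -1.2, -0.2]
grip_width: 0.0581
grasp_force: 0.0
pane (array([258., 249.]), array([491.6, -44.3]), array([48.6, 28.1]), 18.8)
pane (array([167., 195.]), array([630.2, 187.4]), array([45.9, 28.6]), -4.6)
pad pane (array([258., 249.]), array([490.3, -45. ]), array([47.9, 27.8]), 18.8)
now [629.2 185.  126.1] closing yaw -94.8 j7 -1.84 tilt 0.1
shift [  1.6  -1.8 147.1] spin -0.3 or 179.7
```

View pics/c9.png

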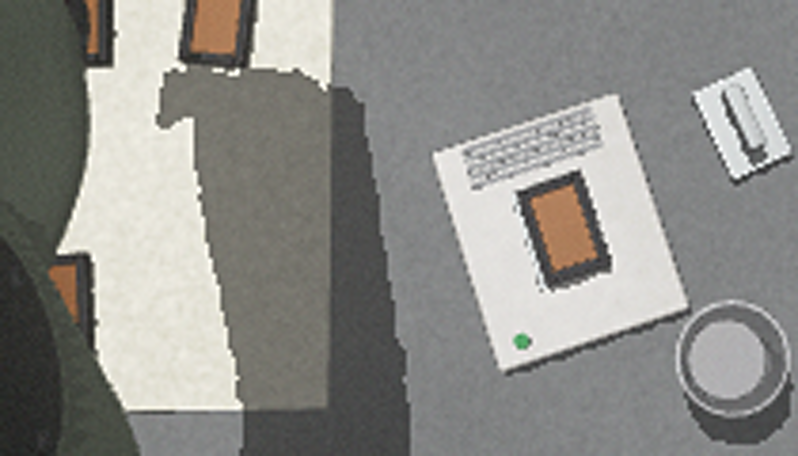

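The first filter lies square on the pad at crop (564,230), about 2 mm toward −y. Now the second one.

```bash
python3 -m crank '[[58,[2,-2,40],0],[58,[2,-2,80],0],[58,[2,-2,115],0],[58,[2,-2,135],0],[58,[2,-2,143],0],[58,[2,-2,147],0],[58,[2,-2,147],0],[58,[2,-2,147],0]]'
python3 -m crank '[[52,[0,0,0],0],[48,[0,0,0],0],[46,[0,0,0],0],[44,[0,0,0],0],[43,[0,0,0],0],[42.8,[0,0,0],0],[42.8,[0,0,0],0],[42.8,[0,0,0],0]]'
python3 -m crank '[[42.8,[0,0,-10],0],[42.8,[0,0,-40],0],[42.8,[0,0,-80],0],[42.8,[0,0,-110],0],[42.8,[0,0,-110],0]]'
python3 - <<'E'
from h import *
goto(490,-41.5,88,108.6)
E
```

```text
clock: 18.73
tcp_pos: [0.6326, 0.188, -0.0186]
tool_rot: [-0.0, 0.999, -0.041, 0.001]
contact_force: [-0.4, -0.4, 0.8]
grip_width: 0.0581
grasp_force: 0.0
clock: 19.4
tcp_pos: [0.6321, 0.1883, -0.0194]
tool_rot: [-0.0, 0.999, -0.041, 0.0]
contact_force: [-1.5, 0.4, 7.5]
grip_width: 0.0435
grasp_force: 22.9
clock: 19.82
tcp_pos: [0.6344, 0.1885, 0.0968]
tool_rot: [-0.001, 0.999, -0.041, 0.004]
contact_force: [1.2, 0.3, -0.6]
grip_width: 0.0432
grasp_force: 22.9
now [634.4 188.5  96.8] closing yaw -94.7 j7 -1.83 tilt 0.48
shift [-125.1  241.1    7.1] spin -23.3 or 156.7
```

```bash
python3 -m crank '[[42.8,[-18,34,0],-4],[42.8,[-36,69,0],-8],[42.8,[-54,104,0],-13],[42.8,[-72,139,0],-19],[42.8,[-90,174,0],-23],[42.8,[-108,209,0],-23],[42.8,[-124,240,0],-23],[42.8,[-124,240,0],-23]]'
python3 -m crank '[[42.8,[0,0,0],0],[42.8,[0,0,0],0],[42.8,[0,0,0],0]]'
python3 - <<'E'
from h import *
goto(490.4,-41.5,9.5,108.6)
E
```

```text
clock: 20.48
tcp_pos: [0.4853, -0.0472, 0.0908]
tool_rot: [0.001, 0.988, 0.156, -0.001]
contact_force: [-0.3, -1.3, 0.8]
grip_width: 0.0435
grasp_force: 22.9
clock: 20.73
tcp_pos: [0.4891, -0.0401, 0.0901]
tool_rot: [-0.0, 0.987, 0.16, 0.0]
contact_force: [-0.0, 0.1, -1.0]
grip_width: 0.0433
grasp_force: 22.9
now [489.1 -40.1  90.1] closing yaw -71.6 j7 -1.22 tilt 0.04
shift [ 0.7  1.8 80.6] spin -0.2 or 179.8
```

```bash
python3 -m crank '[[42.8,[1,2,30],0],[42.8,[1,2,55],0],[42.8,[1,2,70],0],[42.8,[1,2,76],0],[42.8,[1,2,80],0],[42.8,[1,2,81],0],[42.8,[1,2,81],0],[42.8,[1,2,81],0]]'
python3 -m crank '[[45,[0,0,0],0],[50,[0,0,0],0],[54,[0,0,0],0],[56,[0,0,0],0],[56,[0,0,-25],0],[58,[0,0,-65],0],[58,[0,0,-105],0],[58,[0,0,-118],0]]'
python3 -m crank '[[58,[0,0,0],0],[58,[0,0,0],0]]'
python3 - <<'E'
from h import *
goto(630.8,280.7,130,93.2)
E
```

```text
clock: 21.4
tcp_pos: [0.4906, -0.0424, 0.0097]
tool_rot: [0.0, 0.987, 0.159, 0.001]
contact_force: [0.3, -0.2, -0.2]
grip_width: 0.0432
grasp_force: 22.9
clock: 22.07
tcp_pos: [0.4913, -0.0427, 0.1314]
tool_rot: [0.0, 0.987, 0.159, 0.002]
contact_force: [0.4, -0.0, 0.8]
grip_width: 0.0582
grasp_force: 0.0
clock: 22.23
tcp_pos: [0.4904, -0.0425, 0.1274]
tool_rot: [0.0, 0.987, 0.159, 0.001]
contact_force: [0.5, 0.2, -1.2]
grip_width: 0.0581
grasp_force: 0.0
now [490.4 -42.5 127.4] closing yaw -71.7 j7 -1.21 tilt 0.08
shift [ 234.8 -262.8   -2.4] spin 15.1 or -164.9
```

```bash
python3 -m crank '[[58,[26,-30,0],5],[58,[52,-60,0],10],[58,[80,-90,0],15],[58,[107,-120,0],15],[58,[134,-150,0],15],[58,[161,-180,0],15],[58,[188,-210,0],15],[58,[214,-240,0],15]]'
python3 -m crank '[[58,[21,-23,0],0],[58,[21,-23,0],0],[58,[21,-23,0],0]]'
python3 - <<'E'
from h import *
im=grab_frame("top")
for b in filters(im,.015): print("pane",b)
for b in filters(im,.043): print("pad pane",b) if abs(b[1][0]-489)<30 else 0
for b in frames(im): print("frame",b)
goto(630.8,280.7,-20,93.2)
E
```

```text
clock: 22.9
tcp_pos: [0.6178, 0.2544, 0.1253]
tool_rot: [0.0, 1.0, 0.029, -0.001]
contact_force: [0.6, -0.4, -0.2]
grip_width: 0.0583
grasp_force: 0.0
clock: 23.15
tcp_pos: [0.6372, 0.2774, 0.1243]
tool_rot: [0.001, 1.0, 0.03, -0.001]
contact_force: [0.4, -1.2, -0.6]
grip_width: 0.0577
grasp_force: 0.0
pane (array([124., 270.]), array([441.8, 284.1]), array([48.8, 28.7]), 6.9)
pane (array([257., 249.]), array([492.9, -43.1]), array([48.8, 29.1]), 17.7)
pane (array([130., 194.]), array([631.4, 281. ]), array([47.9, 27.8]), 3.2)
pad pane (array([257., 249.]), array([490.6, -44.4]), array([47.7, 28.4]), 17.7)
frame (array([110., 291.]), array([383.6, 317.1]), array([136.1,  64.4]), 55.6)
frame (array([142., 238.]), array([528.6, 251.1]), array([388.1, 170.6]), 18.7)
now [637.  276.1 124.9] closing yaw -86.7 j7 -1.85 tilt 0.16
shift [ -5.6  -5.2 144.9] spin 0.1 or -179.9
```

```bash
python3 -m crank '[[58,[-6,-5,30],0],[58,[-6,-5,65],0],[58,[-6,-5,100],0],[58,[-6,-5,130],0],[58,[-6,-5,140],0],[58,[-6,-5,145],0],[58,[-6,-5,145],0],[58,[-6,-5,145],0]]'
python3 -m crank '[[52,[0,0,0],0],[48,[0,0,0],0],[46,[0,0,0],0],[44,[0,0,0],0],[43,[0,0,0],0],[42.8,[0,0,0],0],[42.8,[0,0,0],0],[42.8,[0,0,0],0]]'
python3 -m crank '[[42.8,[0,0,-10],0],[42.8,[0,0,-40],0],[42.8,[0,0,-80],0],[42.8,[0,0,-120],0],[42.8,[0,0,-120],0],[42.8,[0,0,-120],0]]'
python3 - <<'E'
from h import *
goto(490,-41,95,108.6)
E
```

```text
clock: 23.87
tcp_pos: [0.6321, 0.2813, -0.0164]
tool_rot: [-0.0, 1.0, 0.029, 0.001]
contact_force: [0.3, -0.3, 1.0]
grip_width: 0.0579
grasp_force: 0.0
clock: 24.53
tcp_pos: [0.6316, 0.2816, -0.0173]
tool_rot: [-0.0, 1.0, 0.029, 0.0]
contact_force: [-1.6, -0.3, 8.0]
grip_width: 0.0434
grasp_force: 20.7
clock: 25.03
tcp_pos: [0.6323, 0.2817, 0.1049]
tool_rot: [-0.001, 1.0, 0.029, 0.002]
contact_force: [-0.0, -0.0, -1.7]
grip_width: 0.043
grasp_force: 20.6
now [632.3 281.7 104.9] closing yaw -86.7 j7 -1.85 tilt 0.23
shift [-160.7  313.9    8.8] spin -15.3 or 164.7
```

```bash
python3 -m crank '[[42.8,[-18,36,0],-4],[42.8,[-36,71,0],-8],[42.8,[-54,107,0],-13],[42.8,[-73,142,0],-15],[42.8,[-91,178,0],-15],[42.8,[-109,214,0],-15],[42.8,[-128,249,0],-15],[42.8,[-146,285,0],-15]]'
python3 -m crank '[[42.8,[-14,29,0],0],[42.8,[-14,29,0],0],[42.8,[-14,29,0],0],[42.8,[-14,29,0],0]]'
python3 - <<'E'
from h import *
goto(489.3,-41,23.7,108.6)
E
```

```text
clock: 25.7
tcp_pos: [0.5003, -0.0129, 0.1017]
tool_rot: [-0.0, 0.987, 0.159, -0.001]
contact_force: [2.2, -0.5, -0.4]
grip_width: 0.043
grasp_force: 20.7
clock: 26.03
tcp_pos: [0.4978, -0.0429, 0.1017]
tool_rot: [-0.0, 0.987, 0.159, -0.0]
contact_force: [-0.4, 0.5, -0.8]
grip_width: 0.0428
grasp_force: 20.7
now [497.8 -42.9 101.7] closing yaw -71.7 j7 -1.2 tilt 0.05
shift [-7.4 -4.5 78. ] spin -0.3 or 179.7
```

```bash
python3 -m crank '[[42.8,[-7,-5,10],0],[42.8,[-7,-5,40],0],[42.8,[-7,-5,60],0],[42.8,[-7,-5,72],0],[42.8,[-7,-5,77],0],[42.8,[-7,-5,78],0],[42.8,[-7,-5,78],0],[42.8,[-7,-5,78],0]]'
python3 -m crank '[[45,[0,0,0],0],[50,[0,0,0],0],[54,[0,0,0],0],[56,[0,0,0],0],[56,[0,0,-25],0],[58,[0,0,-65],0],[58,[0,0,-100],0],[58,[0,0,-105],0]]'
python3 -m crank '[[58,[0,0,0],0],[58,[0,0,0],0]]'
python3 - <<'E'
from h import *
goto(441.5,284,130,94.5)
E
```

```text
clock: 26.7
tcp_pos: [0.49, -0.0407, 0.0246]
tool_rot: [0.0, 0.987, 0.159, 0.0]
contact_force: [0.1, -0.1, -0.5]
grip_width: 0.0433
grasp_force: 20.7
clock: 27.37
tcp_pos: [0.4912, -0.0412, 0.1337]
tool_rot: [0.001, 0.987, 0.159, 0.003]
contact_force: [0.1, -0.4, 0.5]
grip_width: 0.0581
grasp_force: 0.0
clock: 27.53
tcp_pos: [0.4895, -0.041, 0.1287]
tool_rot: [-0.0, 0.987, 0.159, 0.0]
contact_force: [-0.4, -0.3, -1.2]
grip_width: 0.058
grasp_force: 0.0
now [489.5 -41.  128.7] closing yaw -71.7 j7 -1.2 tilt 0.01
shift [  56.4 -323.6   -1.3] spin 13.8 or -166.2
```

```bash
python3 -m crank '[[58,[6,-36,0],5],[58,[12,-72,0],10],[58,[19,-110,0],14],[58,[26,-148,0],14],[58,[33,-188,0],14],[58,[40,-228,0],14],[58,[47,-268,0],14],[58,[54,-308,0],14]]'
python3 -m crank '[[58,[0,0,0],0],[58,[0,0,0],0],[58,[0,0,0],0]]'
python3 - <<'E'
from h import *
im=grab_frame("top")
for b in filters(im,.015): print("pane",b)
for b in filters(im,.055): print("pad pane",b) if abs(b[1][0]-489)<30 else 0
for b in frames(im): print("frame",b)
goto(441.3,283.5,-20,94.4)
E
```

```text
clock: 28.2
tcp_pos: [0.4429, 0.27, 0.1275]
tool_rot: [0.001, 0.999, 0.038, -0.001]
contact_force: [-0.0, -0.2, -0.2]
grip_width: 0.0582
grasp_force: 0.0
clock: 28.45
tcp_pos: [0.4438, 0.2676, 0.1278]
tool_rot: [0.001, 0.999, 0.038, -0.001]
contact_force: [0.9, -0.9, 0.0]
grip_width: 0.0579
grasp_force: 0.0
pane (array([124., 275.]), array([428.9, 281.7]), array([27.2, 22.8]), -83.7)
pane (array([256., 249.]), array([493.3, -40.6]), array([49.3, 29.6]), 18.5)
pane (array([254., 138.]), array([769.7, -17. ]), array([106. ,  58.6]), -81.5)
pad pane (array([256., 249.]), array([490. , -42.6]), array([47.6, 28.6]), 18.5)
frame (array([135., 283.]), array([435.9, 233.5]), array([248.2, 128.4]), 90.0)
now [444.1 267.1 128.1] closing yaw -85.8 j7 -1.87 tilt 0.1
shift [ -1.5 -16.8 148.1] spin -0.2 or 179.8
```

The pile is now centred at (490,−42.6). The last filter's visible end matches its earlier pose.

```bash
python3 -m crank '[[58,[-2,-17,0],0],[58,[-2,-17,40],0],[58,[-2,-17,80],0],[58,[-2,-17,115],0],[58,[-2,-17,135],0],[58,[-2,-17,143],0],[58,[-2,-17,147],0],[58,[-2,-17,147],0]]'
python3 -m crank '[[52,[0,0,0],0],[48,[0,0,0],0],[46,[0,0,0],0],[44,[0,0,0],0],[43,[0,0,0],0],[42.8,[0,0,0],0],[42.8,[0,0,0],0],[42.8,[0,0,0],0]]'
python3 -m crank '[[42.8,[0,0,-10],0],[42.8,[0,0,-40],0],[42.8,[0,0,-80],0],[42.8,[0,0,-120],0],[42.8,[0,0,-130],0],[42.8,[0,0,-130],0],[42.8,[0,0,-130],0]]'
python3 - <<'E'
from h import *
goto(489.5,-41,108,108.6)
E
```

```text
clock: 29.17
tcp_pos: [0.4413, 0.2846, -0.0179]
tool_rot: [0.0, 0.999, 0.037, -0.0]
contact_force: [-0.1, 1.0, 0.1]
grip_width: 0.0581
grasp_force: 0.0
clock: 29.83
tcp_pos: [0.4413, 0.2856, -0.0171]
tool_rot: [-0.0, 0.999, 0.038, 0.001]
contact_force: [-1.0, -0.2, 13.8]
grip_width: 0.0429
grasp_force: 20.7
clock: 30.42
tcp_pos: [0.4408, 0.2854, 0.1126]
tool_rot: [-0.0, 0.999, 0.038, 0.0]
contact_force: [0.1, 0.1, -1.3]
grip_width: 0.0431
grasp_force: 20.4
now [440.8 285.4 112.6] closing yaw -85.7 j7 -1.88 tilt 0.06
shift [ 24.  329.1   4.4] spin -14.3 or 165.7
```

```bash
python3 -m crank '[[42.8,[3,38,0],-5],[42.8,[6,77,0],-10],[42.8,[9,116,0],-14],[42.8,[12,156,0],-14],[42.8,[15,196,0],-14],[42.8,[18,236,0],-14],[42.8,[21,276,0],-14],[42.8,[24,314,0],-14]]'
python3 -m crank '[[42.8,[3,14,0],0],[42.8,[3,14,0],0],[42.8,[3,14,0],0],[42.8,[3,14,0],0]]'
python3 - <<'E'
from h import *
goto(489.5,-41,35.5,108.6)
E
```

```text
clock: 31.08
tcp_pos: [0.4876, -0.0284, 0.1109]
tool_rot: [-0.0, 0.987, 0.159, -0.001]
contact_force: [0.1, -0.8, -1.1]
grip_width: 0.0433
grasp_force: 20.4
clock: 31.42
tcp_pos: [0.495, -0.0376, 0.1112]
tool_rot: [-0.0, 0.987, 0.159, -0.001]
contact_force: [0.6, 1.4, -0.3]
grip_width: 0.0432
grasp_force: 20.4
now [495.  -37.6 111.2] closing yaw -71.7 j7 -1.21 tilt 0.1
shift [-6.2  1.6 75.7] spin -0.3 or 179.7
```

```bash
python3 -m crank '[[42.8,[-6,2,10],0],[42.8,[-6,2,40],0],[42.8,[-6,2,58],0],[42.8,[-6,2,70],0],[42.8,[-6,2,75],0],[42.8,[-6,2,76],0],[42.8,[-6,2,76],0],[42.8,[-6,2,76],0]]'
python3 -m crank '[[45,[0,0,0],0],[50,[0,0,0],0],[54,[0,0,0],0],[56,[0,0,0],0],[56,[0,0,-25],0],[58,[0,0,-65],0],[58,[0,0,-100],0],[58,[0,0,-105],0]]'
python3 -m crank '[[58,[0,0,0],0],[58,[0,0,0],0]]'
python3 - <<'E'
from h import *
goto(560,-160,140,115.3)
E
```

```text
clock: 32.08
tcp_pos: [0.4908, -0.0419, 0.0365]
tool_rot: [-0.0, 0.987, 0.159, 0.0]
contact_force: [0.7, -0.1, -0.3]
grip_width: 0.0434
grasp_force: 20.5
clock: 32.75
tcp_pos: [0.4921, -0.0425, 0.1458]
tool_rot: [0.001, 0.987, 0.159, 0.003]
contact_force: [-0.4, 0.1, -0.2]
grip_width: 0.058
grasp_force: 0.0
clock: 32.92
tcp_pos: [0.4905, -0.0422, 0.1407]
tool_rot: [-0.0, 0.987, 0.159, 0.0]
contact_force: [-0.4, 0.6, -0.8]
grip_width: 0.0581
grasp_force: 0.0
now [490.5 -42.2 140.7] closing yaw -71.7 j7 -1.21 tilt 0.01
shift [ 29.  133.7   0.7] spin -7.0 or 173.0
```

```bash
python3 -m crank '[[58,[7,34,0],-3],[58,[14,68,0],-7],[58,[21,102,0],-7],[50,[29,134,0],-7],[50,[29,134,0],-7],[50,[29,134,0],-7],[50,[29,134,0],-7]]'
python3 - <<'E'
from h import *
im=grab_frame("top"); s=grab_frame("side")
for b in filters(im,.067): print("pane",b)
goto(560,-160,-2,115.3)
cv2.imwrite("pics/d1.png",np.hstack([cv2.resize(im[150:310,80:300,::-1],(440,320),interpolation=cv2.INTER_CUBIC),cv2.resize(s[210:290,260:350,::-1],(360,320),interpolation=cv2.INTER_CUBIC)]))
E
```

```text
clock: 33.5
tcp_pos: [0.5595, -0.1597, 0.1395]
tool_rot: [-0.001, 0.976, 0.219, -0.001]
contact_force: [-1.1, 0.5, -0.2]
grip_width: 0.0499
grasp_force: 0.0
pane (array([257., 247.]), array([491.7, -44.1]), array([48.8, 29.1]), 19.0)
pane (array([258., 137.]), array([756.3, -39.9]), array([62.2, 55.3]), -81.5)
now [ 559.7 -159.3  140.3] closing yaw -64.6 j7 -0.94 tilt 0.08
shift [  0.    0.9 142.3] spin 0.1 or -179.9
```

View pics/d1.png

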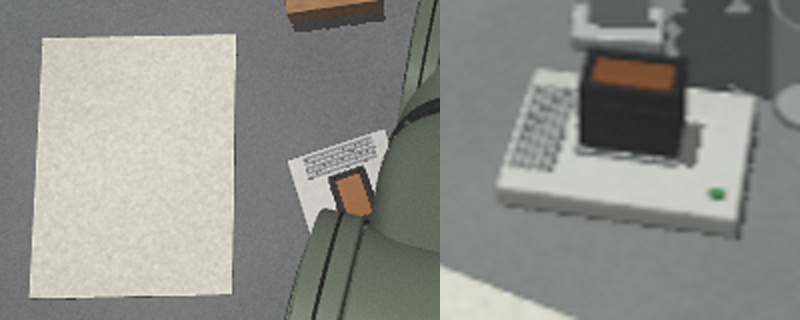

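The mat is empty. The four filters stand square on the pad, with the top one at (491.7,−44.1), about 3 mm off. Now the plate.

```bash
python3 -m crank '[[50,[0,1,40],0],[50,[0,1,80],0],[50,[0,1,115],0],[50,[0,1,135],0],[50,[0,1,142],0],[50,[0,1,143],0],[50,[0,1,143],0],[50,[0,1,143],0]]'
python3 -m crank '[[9,[0,0,0],0],[9,[0,0,0],0],[9,[0,0,0],0],[9,[0,0,0],0],[9,[0,0,0],0],[9,[0,0,0],0],[9,[0,0,0],0]]'
python3 -m crank '[[9,[0,0,-15],0],[9,[0,0,-50],0],[9,[0,0,-85],0],[9,[0,0,-115],0],[9,[0,0,-115],0],[9,[0,0,-115],0]]'
python3 - <<'E'
from h import *
goto(490,-41.5,110,108.6)
E
```

```text
clock: 34.27
tcp_pos: [0.5613, -0.1612, -0.0006]
tool_rot: [0.0, 0.976, 0.219, 0.001]
contact_force: [-0.1, -0.1, -0.1]
grip_width: 0.0498
grasp_force: 0.0
clock: 34.85
tcp_pos: [0.5609, -0.1613, -0.0014]
tool_rot: [0.0, 0.976, 0.219, 0.0]
contact_force: [-1.4, 0.7, 8.7]
grip_width: 0.0108
grasp_force: 58.9
clock: 35.35
tcp_pos: [0.5611, -0.1615, 0.1141]
tool_rot: [0.0, 0.976, 0.219, 0.001]
contact_force: [-0.3, 0.8, -3.7]
grip_width: 0.0103
grasp_force: 59.3
now [ 561.1 -161.5  114.1] closing yaw -64.7 j7 -0.95 tilt 0.13
shift [ -13.  -138.8    3.9] spin 6.7 or -173.3
```

```bash
python3 -m crank '[[9,[-3,-30,0],2],[9,[-6,-65,0],4],[9,[-9,-100,0],7],[9,[-12,-125,0],7],[9,[-13,-138,0],7],[9,[-13,-139,0],7],[9,[-13,-139,0],7],[9,[-13,-139,0],7]]'
python3 -m crank '[[9,[0,0,0],0],[9,[0,0,0],0]]'
python3 - <<'E'
from h import *
goto(490,-41.8,66,108.6)
E
```

```text
clock: 36.02
tcp_pos: [0.4895, -0.0419, 0.1123]
tool_rot: [0.0, 0.987, 0.159, -0.0]
contact_force: [0.8, -0.3, -3.6]
grip_width: 0.0106
grasp_force: 59.5
clock: 36.18
tcp_pos: [0.4895, -0.0419, 0.1126]
tool_rot: [0.0, 0.987, 0.158, -0.0]
contact_force: [-0.9, 0.5, -2.4]
grip_width: 0.0105
grasp_force: 59.5
now [489.5 -41.9 112.6] closing yaw -71.8 j7 -1.21 tilt 0.02
shift [ 0.5  0.  46.6] spin -0.4 or 179.6
```

```bash
python3 -m crank '[[9,[0,0,20],0],[9,[0,0,35],0],[9,[0,0,42],0],[9,[0,0,45],0],[9,[0,0,46],0],[9,[0,0,46],0],[9,[0,0,46],0]]'
python3 -m crank '[[9,[0,0,1],0],[9,[0,0,1],0],[9,[0,0,1],0]]'
```

```text
clock: 36.77
tcp_pos: [0.4898, -0.0412, 0.0675]
tool_rot: [0.0, 0.987, 0.159, 0.0]
contact_force: [-0.0, 0.6, -2.5]
grip_width: 0.011
grasp_force: 59.4
clock: 37.02
tcp_pos: [0.4895, -0.0411, 0.0661]
tool_rot: [-0.0, 0.987, 0.159, 0.0]
contact_force: [0.0, 0.4, -2.6]
grip_width: 0.0111
grasp_force: 59.4
```

Still carrying the plate, with the gap about 0.5–1 mm. I'll release gently, rise and check.

```bash
python3 -m crank '[[9,[0,0,1],0],[9,[0,0,1],0],[11,[0,0,1],0],[14,[0,0,1],0],[20,[0,0,1],0],[30,[0,0,1],0],[40,[0,0,1],0],[40,[0,0,1],0]]'
python3 -m crank '[[45,[0,0,-30],0],[50,[0,0,-70],0],[50,[0,0,-110],0],[50,[0,0,-120],0],[50,[0,0,-120],0]]'
python3 - <<'E'
from h import *
goto(476.5,-290,180,131.3)
E
```

```text
clock: 37.68
tcp_pos: [0.4894, -0.0412, 0.0649]
tool_rot: [-0.0, 0.987, 0.159, -0.0]
contact_force: [0.4, -0.7, 1.4]
grip_width: 0.0399
grasp_force: 0.0
clock: 38.1
tcp_pos: [0.4906, -0.0412, 0.1877]
tool_rot: [0.0, 0.987, 0.159, 0.002]
contact_force: [-0.3, -0.5, -0.9]
grip_width: 0.0498
grasp_force: 0.0
now [490.6 -41.2 187.7] closing yaw -71.7 j7 -1.21 tilt 0.27
shift [-91.5 231.8   7.6] spin -23.0 or 157.0
```

```bash
python3 -m crank '[[50,[-13,33,0],-5],[50,[-26,66,0],-10],[50,[-39,99,0],-16],[50,[-52,132,0],-23],[50,[-65,165,0],-23],[50,[-78,198,0],-23],[50,[-91,232,0],-23],[50,[-91,232,0],-23]]'
python3 -m crank '[[50,[0,0,0],0],[50,[0,0,0],0],[50,[0,0,0],0]]'
python3 - <<'E'
from h import *
im=grab_frame("top"); s=grab_frame("side")
goto(476.5,-290,60,131.3)
cv2.imwrite("pics/d2.png",np.hstack([cv2.resize(im[190:310,200:320,::-1],(400,400),interpolation=cv2.INTER_CUBIC),cv2.resize(s[190:290,260:360,::-1],(400,400),interpolation=cv2.INTER_CUBIC)]))
# expected plate-top corners at z=.079 for stage pose
c,sn=np.cos(np.radians(18.6)),np.sin(np.radians(18.6))
L=[[.489+c*x-sn*y,-.0426+sn*x+c*y,.079] for x,y in((.032,.022),(.032,-.022),(-.032,-.022),(-.032,.022))]
print(((proj("top",L)-[200,190])*400/120).round())
E
```

```text
clock: 38.77
tcp_pos: [0.4736, -0.297, 0.1835]
tool_rot: [0.001, 0.937, 0.349, -0.001]
contact_force: [-1.3, -1.6, 0.2]
grip_width: 0.0501
grasp_force: 0.0
clock: 39.02
tcp_pos: [0.4761, -0.2888, 0.1845]
tool_rot: [-0.001, 0.935, 0.353, -0.0]
contact_force: [-0.1, 1.7, 0.2]
grip_width: 0.0499
grasp_force: 0.0
now [ 476.2 -289.   184.8] closing yaw -48.6 j7 -0.48 tilt 0.02
shift [ -0.5   1.  124.8] spin 0.1 or -179.9
[[142. 161.]
 [202. 141.]
 [230. 228.]
 [170. 248.]]
```

View pics/d2.png

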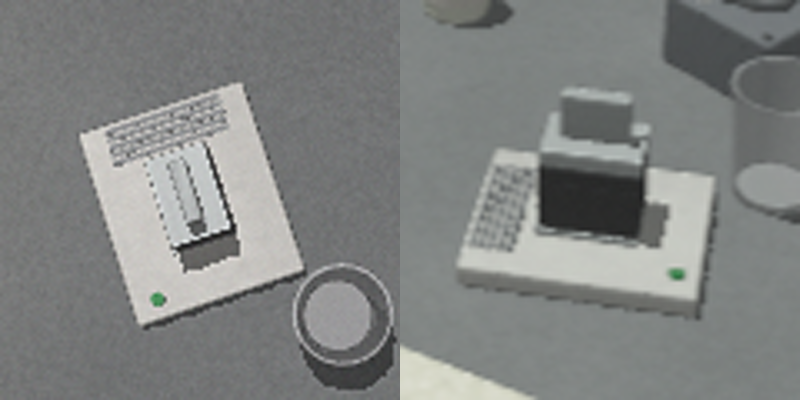

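The plate's corners, at about (147,158), (206,140), (233,228) and (175,248), lie within about 2.5 mm of the expected ones. Now I'll turn the isolator back on.

```bash
python3 -m crank '[[50,[-1,1,40],0],[50,[-1,1,80],0],[50,[-1,1,110],0],[50,[-1,1,120],0],[50,[-1,1,125],0],[50,[-1,1,125],0],[50,[-1,1,125],0]]'
python3 -m crank '[[9,[0,0,0],0],[9,[0,0,0],0],[9,[0,0,0],0],[9,[0,0,0],0],[9,[0,0,0],0],[9,[0,0,0],0]]'
python3 -m crank '[[9,[0,0,0],7],[9,[0,0,0],14],[9,[0,0,0],21],[9,[0,0,0],28],[9,[0,0,0],35],[9,[0,0,0],42],[9,[0,0,0],49],[9,[0,0,0],56]]'
python3 -m crank '[[9,[0,0,0],4],[9,[0,0,0],4],[9,[0,0,0],4],[9,[0,0,0],4]]'
python3 -m crank '[[40,[0,0,0],0],[40,[0,0,0],0],[40,[0,0,0],0],[50,[0,0,-40],0],[50,[0,0,-80],0],[50,[0,0,-120],0],[50,[0,0,-130],0],[50,[0,0,-130],0]]'
python3 -m crank '[[50,[-40,0,0],0],[50,[-70,40,0],0],[50,[-70,60,0],0],[50,[-70,60,0],0]]'
python3 - <<'E'
from h import *
im=grab_frame("top"); s=grab_frame("side")
goto(476,-290,184,72)
cv2.imwrite("pics/d3.png",np.hstack([cv2.resize(im[190:310,240:400,::-1],(533,400),interpolation=cv2.INTER_CUBIC),cv2.resize(s[150:290,260:350,::-1],(257,400),interpolation=cv2.INTER_CUBIC)]))
E
```

```text
clock: 39.7
tcp_pos: [0.4765, -0.2916, 0.0614]
tool_rot: [0.001, 0.936, 0.353, 0.001]
contact_force: [0.5, 0.0, 0.5]
grip_width: 0.0499
grasp_force: 0.0
clock: 40.2
tcp_pos: [0.476, -0.2915, 0.0609]
tool_rot: [0.0, 0.936, 0.353, 0.0]
contact_force: [-4.4, 2.1, 14.5]
grip_width: 0.0124
grasp_force: 58.7
clock: 40.87
tcp_pos: [0.4751, -0.2883, 0.0609]
tool_rot: [-0.002, 0.991, -0.13, -0.001]
contact_force: [-10.9, 22.2, 27.9]
grip_width: 0.0123
grasp_force: 60.6
clock: 41.2
tcp_pos: [0.4752, -0.288, 0.0609]
tool_rot: [-0.003, 0.987, -0.162, -0.001]
contact_force: [-10.6, 22.0, 28.7]
grip_width: 0.0128
grasp_force: 60.7
clock: 41.87
tcp_pos: [0.4768, -0.2923, 0.1931]
tool_rot: [0.001, 0.987, -0.163, 0.002]
contact_force: [-0.1, 0.9, -0.3]
grip_width: 0.0497
grasp_force: 0.0
clock: 42.2
tcp_pos: [0.3865, -0.3299, 0.1898]
tool_rot: [0.001, 0.986, -0.165, -0.001]
contact_force: [-0.7, -1.5, -0.2]
grip_width: 0.0499
grasp_force: 0.0
now [ 389.7 -326.4  189.4] closing yaw -108.8 j7 -1.09 tilt 0.04
shift [ 70.  -62.3   5.3] spin -0.8 or 179.2
```

View pics/d3.png

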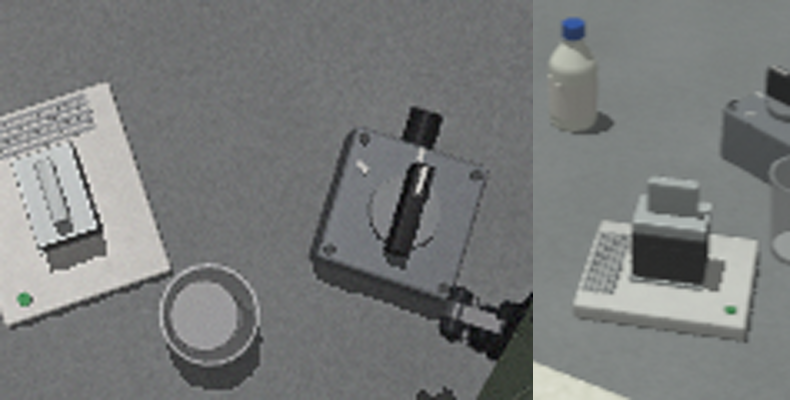

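The handle at (410,208) points at its on mark again. The pile with the plate stands square and the gripper is clear.

```bash
python3 -m crank '[[50,[0,0,0],0],[50,[0,0,0],0],[50,[0,0,0],0]]'; python3 -c "
from cell import ctrl
print(ctrl.close_job())"
```

```text
clock: 42.55
tcp_pos: [0.3907, -0.3252, 0.1896]
tool_rot: [-0.0, 0.987, -0.162, -0.0]
contact_force: [-0.3, -0.5, -0.8]
grip_width: 0.05
grasp_force: 0.0
the job is handed in; nothing more can be done
None
```

The job is handed in after 42.6 s: all four filters are stacked on the pad with the pressure plate on top (each within about 3 mm of centre by camera), and the isolator is back on; no filter grip read above 25 N, and no verdict came back.

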